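# Index a loaded swivel stage round to the reader

### The arm

A 6-joint arm with a two-finger parallel gripper is mounted at the origin on a cart in front of the work surface, level with it; the furniture and walls round the work are solid. World frame = base frame: x ahead of the robot, y to its left, z up, the work surface at z = 0. Lengths are in mm, angles in rad, forces in N, time in s.
With the tool pointing down it reaches from about 300 to 750 mm from the base axis. Payload 8.5 kg.
Tool frame: the origin (TCP) lies at the very end of the fingers, on their centre line; the grasp point (between the pads) lies 19 mm behind it (bot.pinch_z is the distance from the TCP to the grasp point, in mm); z points along the fingers, y is the line along which they close (so a half turn about z gives the same grasp; the last joint's range is limited). The gripper opens to 88 mm and grips with 3 to 60 N. Pads are 18 mm wide; open, the fingers measure 123 mm over their backs; the gripper's body (75 mm by 187 mm) begins 45 mm behind the grasp point.
Start: joints at [0.938, 0.381, 1.297, -0, 1.464, -0.215], TCP at [223.152, 502.676, 209.748] pointing down, gripper open.
Joint ranges: [-3.11, 3.11], [-0.89, 2.33], [0.22, 2.48], [-1.42, 4.56], [0.17, 2.85], [-2.88, 2.88]. Speed limits (rad/s): [2.39, 2.39, 3.14, 3.14, 3.14, 3.14].

### API

Orientations are given as a unit quaternion [w, x, y, z].
In Python, from plant import bot gives the robot as it stands. The module is installed in compiled form; this text tells all that it offers. Calls block until the motion is done:
- bot.move_pose(position, orientation): joint-space move of the TCP to a pose.
- bot.line_to(position, velocity=150, attitude=None, f_stop=None): straight line of the TCP; attitude=None keeps the orientation; velocity is the mean speed in mm/s. With f_stop (N) it stops when the force on the tool has changed by that much, and returns True; else False.
- bot.move_j(angles): joint-space move.
- bot.command_gripper(opening, grip_force=None): finger opening in mm; grip_force is the grip in N (None keeps the last); returns when the fingers have stopped.
- bot.sleep(seconds).
- bot.solve_ik(position, orientation): joint angles nearest the present ones, or None.
- bot.camera(name): name is "side" or "top"; returns a dict with "img" (384x512x3 uint8, red, green, blue), "fx", "fy", "cx", "cy" (pixels), "k1" (the pictures are not rectified: a ray, as slopes to the right and down, at radius r is drawn at 1 + k1 r^2 times it, then the intrinsics apply), "R" (3x3) and "t" (3): a world point X has camera coordinates R X + t. Camera axes: x right, y down, z forward; pixel columns grow to the right and rows downward; lengths in mm; the calibration is good to about 2 mm. A picture is of the moment at which its call begins. There is no depth.
A pose or a line that the arm cannot do raises bot.Unreachable and nothing moves.
- bot.hand_in(): hands the job in; it is judged then, once.
Readings, each from a call of its own:
- bot.get_time(): time.
- bot.get_joints(): joint angles.
- bot.get_joint_vel(): joint speeds.
- bot.get_joint_efforts(): joint torques, N m.
- bot.get_position(): TCP position.
- bot.get_tcp_rot(): TCP orientation.
- bot.get_wrist_force(): force on the tool from outside, world axes, zero at the start.
- bot.get_wrist_torque(): the same for the moment, N m.
- bot.get_grip_width(): finger opening in mm.
- bot.get_grasp_force(): force on a finger pad.
Only numpy, scipy, OpenCV 4.12 (cv2) and the standard library are available. Lean on these libraries where they do the work, as an engineer would, in place of code of your own. Each camera call takes 0.05 s, during which the arm holds its last target. There are 200 camera calls.

### The job

Load the measuring cell from its rack upright and fully down into the nest of the locked swivel stage, then pull up the plunger knob, twist it so that it stays out by itself, and swing the arm until the cell stands at the post with the glass dome. Then twist the knob back so that the plunger drops fully home and locks the arm there. Keep the cell upright and leave the glassware and the vial around the work where they stand.

Things in the scene. Friction and masses are not known exactly. Their poses are not given: they have to be found in the camera images.
- stage: fixed round grey base, 290 mm across, 12 mm thick; origin under its centre, on the arm's vertical axis. x points to the nest at the middle station. Plunger bracket at its +y side, to 121 mm from the centre, 60 mm high. Two black posts stand on it 130 mm from the centre, at +45 and -45 degrees from x: reader and blank, either way round
- swivel (a joint): turn of the arm about the stage's axis, rad, counter-clockwise from above positive; 0 at the start (locked, middle station); stops at +-0.95. The plunger locks it at -0.785, 0 and +0.785; its round pin finds a hole when the arm is within about 0.03 rad. Friction 1 to 2 N at the handle; about +-0.02 rad of play when locked
- handle (a point): on the axis of the arm's upright round steel handle post (16 mm diameter), 100 mm above the bench; the post's top is at 120 mm, the arm's upper face at 45 mm. It stands 85 mm from the stage's axis, opposite the nest, turns with the arm, and may turn within a grip
- nest (a point): centre of the nest's floor, 48 mm above the bench, 85 mm from the stage's axis. x points outward. Takes the cell with cell x along nest x, either way round, 3 mm free each side. Ends: 9 mm curbs. Each broad side: two upright 5 mm wires 16 mm apart, to 76 mm above the floor, flared on top, so the cell fits only if held by its narrow ends (fingers apart along y)
- plunger_lift (a joint): height of the spring plunger, m: 0 fully home (locked), about 0.007 when its pin rests on the rim between holes, about 0.012 when held out by its twist, 0.018 upper stop. The spring pulls down with 4 N home, 7 N held out, 9 N at the upper stop. At twist 0 lift it more than 0.012 before twisting
- plunger_twist (a joint): twist of the knob about the vertical, rad, counter-clockwise from above positive: 0 cross-pin in line with its slot (the plunger can drop), 1.2 at the stop. Lifted and twisted past about 0.5 it stays out by itself; it drops when turned back under about 0.1. Turns lightly
- knob (a point): centre of the plunger's black wing knob: a bar 36 mm long (its x), 12 mm thick (its y, the way to pinch it), 24 mm high, 98 mm above the bench when home. The steel collar below tops out at 72 mm. Turns and rises with the knob; at twist 0 its x is parallel to the stage's x. It stands 80 mm from the stage's axis along the stage's +y
- reader: the reader: fixed black waisted post with a clear glass dome on top, 32 mm across, top 82 mm above the bench, on the stage's base; origin at the centre of its underside. At its station the cell's centre stands 45 mm from its axis
- blank: the blank post: fixed plain black post with a flat top, 32 mm across, top 52 mm above the bench, on the stage's base at the other outer station; origin at the centre of its underside
- cell: the measuring cell: loose black block with clear window panes in its two broad faces, 26 mm thick (its x axis), 46 mm long (y), 70 mm tall (z), about 120 g; origin at the centre of its underside. It stands upright in the rack at the start
- rack: fixed white rack holding the cell on a floor 8 mm up; foot 60 (x) by 92 mm (y); origin under its centre; axes as the cell's. Walls 80 mm high, 24 mm wide, stand close to the cell's narrow ends (to 32 mm out along y); 14 mm curbs along its broad faces (to 20 mm out along x). So hold it only across the broad faces here; for the nest stand it on the bench and retake it
- conical_flask_3: bystander: clear glass conical flask, 78 mm across, 125 mm tall, origin at the centre of its underside
- beaker_1: bystander: small clear glass beaker, 53 mm across, 60 mm tall, origin at the centre of its underside
- vial_1: bystander: small white vial with a black cap, 36 mm across, 78 mm tall, origin at the centre of its underside
- weighing_bottle_1: bystander: small clear glass weighing bottle with a lid, 36 mm across, 44 mm tall, origin at the centre of its underside
Mind the look-alikes: they are no part of the job. Leave any purple look-alike of the cell alone.

How it is judged (in metres and radians):
On the way, in this order (a step that is already met when the one before it is completed fails the run):
1. the cell stands fully down in the nest, let go, with the arm still locked at its middle station (horizontal distance between cell and nest below 0.007 m and z of cell in the frame of nest below 0.004 m and angle between cell's own z axis and vertical below 0.08 rad and angle between the x axis of cell and the x axis of nest, either way round below 0.25 rad and contact force between the fingers and anything else below 0.05 N and value of joint plunger_lift below 0.003 m and value of joint swivel between -0.1 and 0.1 rad), for 0.2 s.
2. the plunger is pulled up, twisted and stays out by itself, with the knob let go (value of joint plunger_lift above 0.01 m and value of joint plunger_twist above 0.5 rad and contact force between the fingers and plunger_twist below 0.05 N), for 0.2 s.
3. with the plunger still held out, the arm is swung until the cell stands at the reader (nest within 50 mm of its axis) (value of joint plunger_lift above 0.01 m and value of joint plunger_twist above 0.5 rad and horizontal distance between nest and reader below 0.05 m), for 0.2 s.
At the end, for the whole second after the job is handed in: the cell stands in the nest within 7 mm of its centre, within 4 mm of its floor, upright within 0.08 rad and square within 0.25 rad; the nest is within 50 mm of the reader's axis; the plunger is home (lift under 3 mm, twist under 0.25 rad), so the arm is locked; all is released and at rest (horizontal distance between cell and nest below 0.007 m and z of cell in the frame of nest below 0.004 m and angle between cell's own z axis and vertical below 0.08 rad and angle between the x axis of cell and the x axis of nest, either way round below 0.25 rad and horizontal distance between nest and reader below 0.05 m and value of joint plunger_lift below 0.003 m and value of joint plunger_twist below 0.25 rad and velocity of joint swivel between -0.05 and 0.05 rad/s and linear speed of cell below 0.02 m/s); the robot touches nothing.
It fails at once if the cell is tipped over (angle between cell's own z axis and vertical above 0.6 rad).
It fails at once if the conical flask is knocked over or shoved out of its place (more than 20 mm) (distance of conical_flask_3 from where it was at the start of the episode above 0.02 m or angle between conical_flask_3's own z axis and vertical above 0.5 rad).
It fails at once if the beaker is knocked over or shoved out of its place (more than 20 mm) (distance of beaker_1 from where it was at the start of the episode above 0.02 m or angle between beaker_1's own z axis and vertical above 0.5 rad).
It fails at once if the vial is knocked over or shoved out of its place (more than 20 mm) (distance of vial_1 from where it was at the start of the episode above 0.02 m or angle between vial_1's own z axis and vertical above 0.5 rad).
It fails at once if the weighing bottle is knocked over or shoved out of its place (more than 20 mm) (distance of weighing_bottle_1 from where it was at the start of the episode above 0.02 m or angle between weighing_bottle_1's own z axis and vertical above 0.5 rad).
It also fails if it takes over 72 s, if anything falls off the work surface, if the arm or the gripper's body presses on something with over 40 N, if the wrist force passes 120 N, or if a joint passes its speed limit or range.

## Working session

There is one attempt and no reset: what is moved stays moved. The work goes in short steps, each a Python script; the robot and the scene stay as the last script left them, time stands still between calls to the robot, and variables do not carry over. Pictures are saved under pics/ and viewed, at most 10 in all, crops included, and the job is handed in when it is done.

```bash
mkdir -p pics; cat > h.py <<'E'
import numpy as np, cv2
from plant import bot
def snap(cam,fn,crop=None,scale=1):
    c=bot.camera(cam); im=c["img"][:,:,::-1]
    if crop: x0,y0,x1,y1=crop; im=im[y0:y1,x0:x1]
    cv2.imwrite("pics/"+fn,cv2.resize(im,None,fx=scale,fy=scale,interpolation=cv2.INTER_CUBIC)); return c
def ray(c,u,v):
    K=np.array([[c["fx"],0,c["cx"]],[0,c["fy"],c["cy"]],[0,0,1.]])
    p=cv2.undistortPoints(np.array([[[u,v]]],float),K,np.array([c["k1"],0,0,0.]))[0,0]
    R=np.array(c["R"]);t=np.array(c["t"]);return -R.T@t, R.T@np.array([p[0],p[1],1])
def at(c,u,v,z):
    o,d=ray(c,u,v); return o+d*(z-o[2])/d[2]
def proj(c,P):
    K=np.array([[c["fx"],0,c["cx"]],[0,c["fy"],c["cy"]],[0,0,1.]])
    R=np.array(c["R"]);t=np.array(c["t"],float)
    return cv2.projectPoints(np.array(P,float).reshape(-1,1,3),cv2.Rodrigues(R)[0],t,K,np.array([c["k1"],0,0,0.]))[0][:,0]
def down(a): # tool down, tool y (closing) axis along world angle a
    from scipy.spatial.transform import Rotation as Ro
    y=np.array([np.cos(a),np.sin(a),0]);z=np.array([0,0,-1.]);x=np.cross(y,z)
    q=Ro.from_matrix(np.c_[x,y,z]).as_quat();return [q[3],q[0],q[1],q[2]]
E
python3 - <<'E'
from h import *
for n in("top","side"):
    c=snap(n,n+"0.png",scale=1.5); print(n,c["fx"],c["k1"],(-np.array(c["R"]).T@np.array(c["t"])).round(),np.array(c["R"]).round(2).tolist())
E
```

```text
top 495.59159327272084 -0.16284838728749793 [ 244.   90. 1643.] [[-0.01, -1.0, -0.01], [-0.98, 0.01, -0.19], [0.19, 0.01, -0.98]]
side 380.1209893081413 0.009385425612099036 [ -61. -649.  523.] [[0.78, -0.63, -0.01], [-0.27, -0.31, -0.91], [0.57, 0.71, -0.41]]
```

View pics/top0.png

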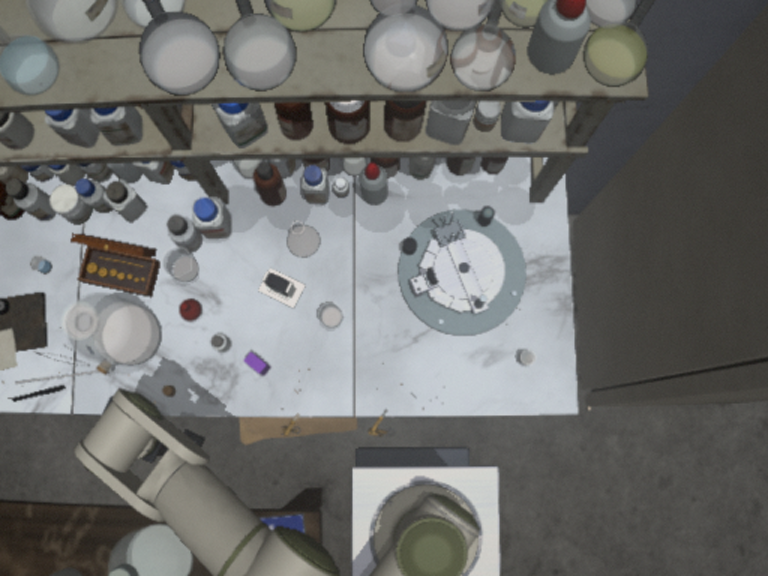

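View pics/side0.png

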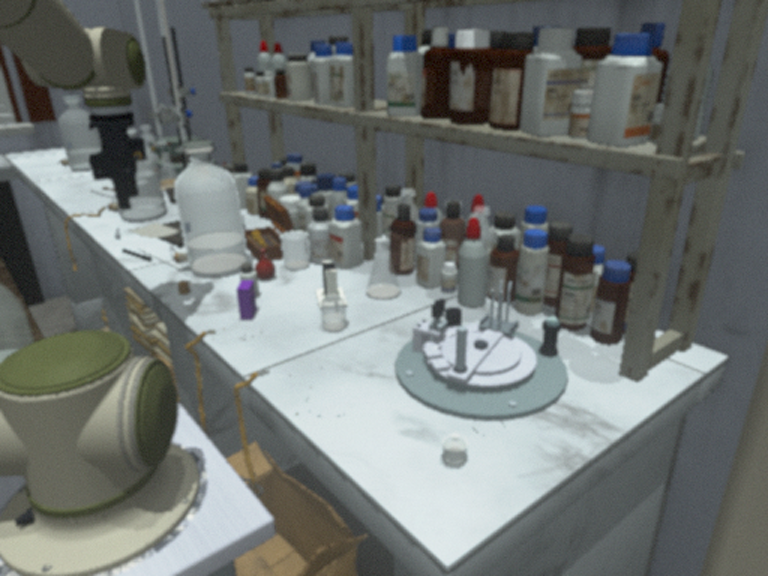

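The cell is the black block in the white rack at top (282,287)/1.5. The purple block at (257,362)/1.5 is the look-alike. The stage centre is near (462,272)/1.5, with posts at (409,246) and (485,214). I'll enlarge both crops.

```bash
python3 - <<'E'
from h import *
c=bot.camera("top");s=bot.camera("side")
A=cv2.resize(c["img"][130:230,255:360],None,fx=5.7,fy=5.7,interpolation=cv2.INTER_CUBIC)
cv2.imwrite("pics/t1.png",A[:,:,::-1])
B=cv2.resize(c["img"][140:260,135:240],None,fx=5,fy=5,interpolation=cv2.INTER_CUBIC)
cv2.imwrite("pics/t2.png",B[:,:,::-1])
D=cv2.resize(s["img"][165:325,200:400],None,fx=3.7,fy=3.7,interpolation=cv2.INTER_CUBIC)
cv2.imwrite("pics/s1.png",D[:,:,::-1])
E
```

```text
(no output)
```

View pics/t1.png

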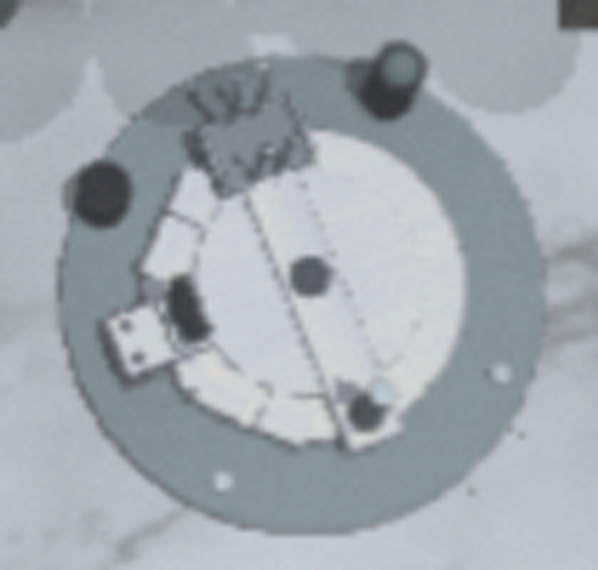

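View pics/t2.png

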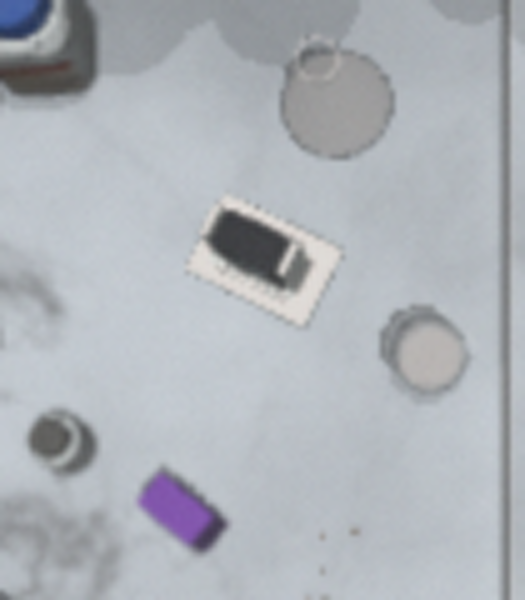

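View pics/s1.png

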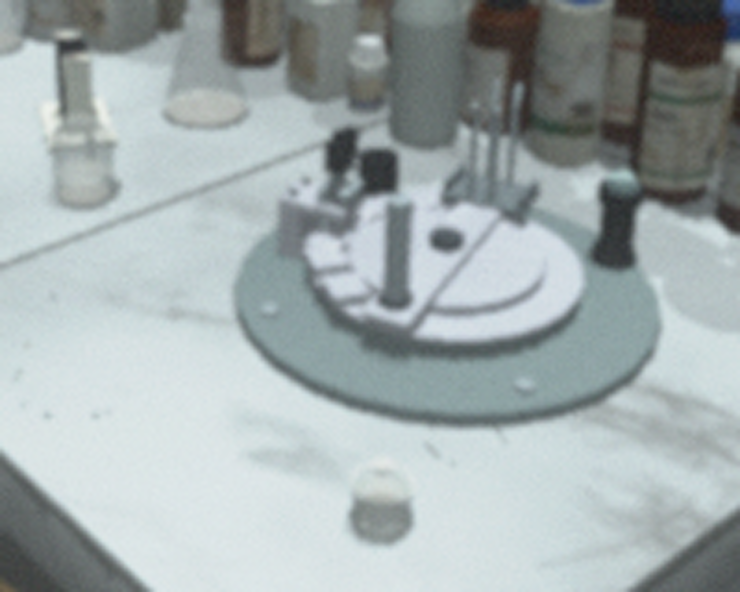

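Reader identified: the post with the pale dome, at t1 (395,70) and s1 (620,178), which is the clockwise (-45°) side. The flat post at t1 (104,193) is the blank. The knob is at t1 (188,310), the handle top at t1 (382,392) and the nest at t1 (252,145). The cell sits black in the white rack at t2 (250,243), and purple at t2 (180,508) is the decoy. Next I'll fit the poses.

```bash
python3 - <<'E'
from h import *
from scipy.optimize import least_squares
c=bot.camera("top");s=bot.camera("side")
t1=lambda u,v:((u+.5)/5.7-.5+255,(v+.5)/5.7-.5+130)
t2=lambda u,v:((u+.5)/5-.5+135,(v+.5)/5-.5+140)
s1=lambda u,v:((u+.5)/3.7-.5+200,(v+.5)/3.7-.5+165)
r=45;q=130/2**.5
obs=[(c,t1(382,391),(-85,0,120)),(c,t1(365,412),(-85,0,47)),(c,t1(104,193),(q,q,52)),(c,t1(402,66),(q,-q,80)),(c,t1(188,310),(0,80,108)),(c,t1(310,276),(0,0,50)),
(s,s1(399,200),(-85,0,120)),(s,s1(397,300),(-85,0,47)),(s,s1(621,178),(q,-q,80)),(s,s1(342,152),(0,80,98))]
def W(p,P): 
    C,S=np.cos(p[2]),np.sin(p[2]); return [p[0]+C*P[0]-S*P[1],p[1]+S*P[0]+C*P[1],P[2]]
f=lambda p:np.concatenate([proj(a,W(p,P))[0]-np.array(m) for a,m,P in obs])
x0=at(c,*t1(305,292),12);print(x0)
o=least_squares(f,[x0[0],x0[1],.3],x_scale=[10,10,.1],loss="soft_l1");print("stage",o.x.round(3));print(f(o.x).reshape(-1,2).round(1).tolist())
# rim 4 pts
print("rim",[at(c,*t1(*m),z)[:2].round(1).tolist() for m,z in [((58,290),12),((547,290),12),((305,55),12),((303,534),0)]])
cs=[(229,193),(345,253),(305,328),(185,268)]
F=np.array([at(c,*t2(*m),8)[:2] for m in cs]);print(F.round(1).tolist(),"rack",F.mean(0))
e=(F[1]-F[0]+F[2]-F[3]);print("rack long dir",np.arctan2(e[1],e[0]),[np.hypot(*(F[i]-F[i-1])) for i in range(4)])
print("celltop",[at(c,*t2(*m),78)[:2].round(1).tolist() for m in [(207,240),(225,208),(298,240),(275,285),(292,262)]])
for n,m,z in [("flask",(338,103),0),("beaker",(428,350),0),("vial",(66,448),0),("purple",(180,505),60)]: print(n,at(c,*t2(*m),z)[:2].round(),)
print("wb",at(c,525/1.5,357/1.5,20)[:2].round())
E
```

```text
[579.76286272 -88.97819401  12.        ]
stage [ 5.80285e+02 -8.85240e+01  3.69000e-01]
[[0.4, 0.3], [0.5, 0.3], [-0.0, -0.6], [-0.1, -0.3], [0.2, -0.4], [0.2, 0.3], [0.1, -0.4], [-0.5, 0.2], [0.2, -0.9], [-0.4, -0.3]]
rim [[582.1, 56.8], [580.0, -233.0], [725.1, -93.3], [437.7, -85.3]]
[[593.1, 342.2], [551.1, 262.7], [500.2, 289.0], [541.6, 371.0]] rack [546.51677113 316.23008016]
rack long dir -2.0473896291216063 [np.float64(58.9741580261887), np.float64(89.88468176819823), np.float64(57.29420692369897), np.float64(91.88019789887268)]
celltop [[547.2, 345.1], [568.2, 333.8], [546.7, 285.9], [517.4, 300.3], [532.3, 289.5]]
flask [657. 270.]
beaker [486. 207.]
vial [421. 451.]
purple [377. 362.]
wb [ 385. -222.]
```

```bash
cat >> h.py <<'E'
ST=np.array([580.3,-88.5,0.369])
def stg(x,y):
    C,S=np.cos(ST[2]),np.sin(ST[2]); return ST[0]+C*x-S*y, ST[1]+S*x+C*y
def best(p,a): # orientation (a or a+pi) with least joint travel
    j0=np.array(bot.get_joints());o=[]
    for k in(0,np.pi):
        s=bot.solve_ik(p,down(a+k))
        if s is not None:o.append((abs(np.array(s)-j0).max(),a+k,s))
    o.sort(key=lambda t:t[0]);print("ik",[(round(t[0],2),round(t[1],2),round(t[2][5],2)) for t in o]);return down(o[0][1])
E
python3 - <<'E'
from h import *
s=bot.camera("side");c=bot.camera("top")
f=at(s,635/1.5,376/1.5,0);print("post foot",f, "top cam foot",at(c,540/1.5,203/1.5,0))
for z in(250,300,350,400,450,500): print(z,proj(s,[f[0],f[1],z])[0]*1.5, "front edge x",at(c,450/1.5,157/1.5,z)[0].round(),at(c,450/1.5,100/1.5,z)[0].round())
X,Y,a=546.5,316.2,-0.477
bot.command_gripper(70,25)
q=best([X,Y,200],a)
bot.move_pose([X,Y,200],q)
bot.line_to([X,Y,52],120,f_stop=10)
print(bot.get_position(),bot.get_wrist_force())
bot.command_gripper(10,25)
print(bot.get_grip_width(),bot.get_grasp_force(),bot.get_wrist_force(),bot.get_wrist_torque())
bot.line_to([X,Y,180],100)
print(bot.get_grip_width(),bot.get_time())
snap("side","lift.png",(120,80,320,230),3)
E
```

```text
post foot [ 763.36249493 -270.65882345    0.        ] top cam foot [ 742.15312725 -276.22950813    0.        ]
250 [662.20199272 232.88674629] front edge x 762.0 885.0
300 [668.49300564 200.02551641] front edge x 743.0 862.0
350 [675.1232177  165.48664914] front edge x 725.0 839.0
400 [682.12218359 129.13044336] front edge x 706.0 816.0
450 [689.5231142   90.80044812] front edge x 688.0 793.0
500 [697.36347125  50.32078583] front edge x 669.0 770.0
ik [(np.float64(1.03), -0.48, np.float64(0.81)), (np.float64(2.11), 2.66, np.float64(-2.33))]
[546.85596286 316.36384491  52.74340641] [ 0.66672602 -0.60897802  0.41792754]
10.069348575642003 0.0 [-0.98891404 -0.59288764  0.24860791] [-0.03440066  0.0386347   0.03136622]
10.002349549879309 6.05
```

View pics/lift.png

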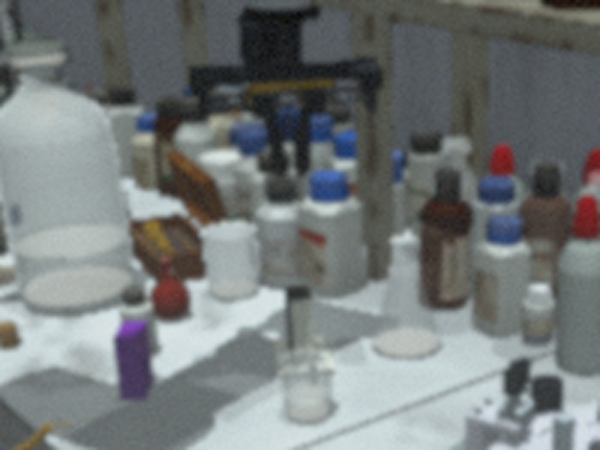

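The fingers closed on nothing and the cell still stands in the rack at (298,320) in this crop. I'll check the geometry by projecting.

```bash
python3 - <<'E'
from h import *
s=bot.camera("side");c=bot.camera("top")
g=lambda P:((proj(s,P)[0]-[120,80])*3).round().tolist()
h=lambda P:((proj(c,P)[0]-[135,140])*5).round().tolist()
for z in(0,8,52,78,180):print(z,g([546.5,316.2,z]),h([546.5,316.2,z]))
print(bot.get_position(),bot.get_tcp_rot(),down(-.477),bot.get_joints())
bot.command_gripper(70)
im=cv2.resize(s["img"][170:240,190:260],None,fx=8,fy=8,interpolation=cv2.INTER_CUBIC)
im2=cv2.resize(c["img"][170:215,165:210],None,fx=5,fy=5,interpolation=cv2.INTER_CUBIC)
W=np.zeros((560,790,3),np.uint8);W[:560,:560]=im;W[:225,562:787]=im2
cv2.imwrite("pics/chk.png",W[:,:,::-1])
E
```

```text
0 [302.0, 359.0] [265.0, 260.0]
8 [301.0, 352.0] [264.0, 258.0]
52 [299.0, 315.0] [255.0, 246.0]
78 [298.0, 292.0] [249.0, 239.0]
180 [292.0, 200.0] [226.0, 207.0]
[546.36994404 316.15814416 179.51759856] [-8.77952768e-05  8.54149191e-01  5.20027850e-01 -4.32055730e-04] [np.float64(0.0), np.float64(0.8541417086057468), np.float64(0.5200403269171109), np.float64(0.0)] [ 3.37347518e-01  5.46078879e-01  1.10410851e+00 -8.01524840e-06
  1.49228700e+00  8.14377247e-01]
```

View pics/chk.png

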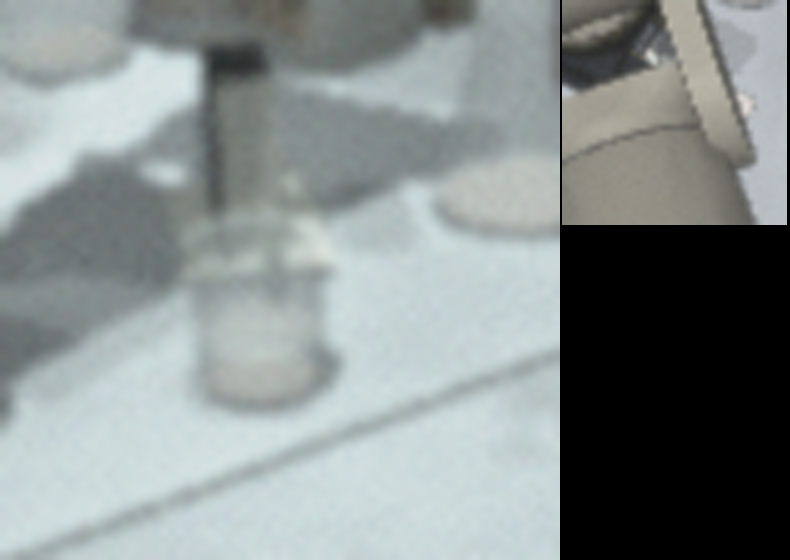

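```bash
python3 - <<'E'
from h import *
s=bot.camera("side")
print("start tip in side0:",proj(s,[223.15,502.7,209.7])[0]*1.5,proj(s,[223.15,502.7,240])[0]*1.5)
print(bot.get_grip_width(),bot.get_position())
# dark-column profile around the fingers now
P=proj(s,[[546.5+d*.888,316.2-d*.459,z] for d in(-42,42) for z in(180,200,220,240)]);print(P.round(1).tolist())
g=s["img"].mean(2).astype(int)
for v in range(126,152,2): print(v,g[v,200:236].tolist())
E
```

```text
start tip in side0: [132.75462996 216.56546091] [129.62965407 201.33698241]
69.87618908016286 [546.50604765 316.19164179 180.01132604]
[[203.7, 147.7], [203.3, 141.4], [202.8, 135.0], [202.3, 128.5], [230.9, 145.8], [230.6, 139.5], [230.3, 133.2], [230.0, 126.8]]
126 [34, 40, 34, 33, 52, 69, 66, 68, 63, 61, 54, 59, 59, 68, 67, 60, 60, 60, 68, 72, 75, 71, 83, 80, 76, 71, 70, 61, 47, 29, 33, 35, 39, 67, 91, 95]
128 [48, 33, 28, 31, 48, 56, 62, 65, 75, 88, 96, 104, 110, 120, 128, 131, 131, 135, 141, 146, 139, 131, 126, 124, 123, 129, 125, 108, 67, 38, 34, 27, 37, 53, 68, 72]
130 [80, 40, 38, 37, 45, 60, 70, 81, 89, 101, 106, 103, 100, 97, 102, 111, 125, 132, 130, 124, 124, 124, 124, 128, 133, 141, 137, 117, 74, 41, 28, 35, 32, 50, 64, 61]
132 [111, 53, 37, 47, 69, 83, 72, 68, 73, 75, 76, 73, 72, 70, 68, 72, 85, 112, 116, 117, 115, 116, 121, 123, 128, 130, 126, 104, 69, 29, 36, 37, 54, 77, 93, 97]
134 [119, 72, 45, 47, 72, 87, 72, 49, 52, 52, 50, 49, 51, 48, 51, 57, 85, 111, 119, 116, 108, 109, 112, 114, 116, 120, 114, 100, 61, 42, 35, 58, 116, 164, 182, 182]
136 [128, 82, 46, 44, 60, 72
[... 612 characters left out ...]
7, 75, 70, 66, 64]
144 [89, 85, 89, 103, 114, 119, 119, 111, 90, 67, 53, 50, 56, 55, 49, 55, 52, 54, 61, 76, 94, 104, 106, 94, 84, 74, 78, 78, 79, 79, 76, 75, 77, 74, 65, 69]
146 [93, 89, 93, 104, 112, 115, 120, 127, 117, 90, 65, 57, 54, 55, 56, 57, 64, 71, 84, 93, 107, 139, 159, 145, 112, 100, 96, 92, 90, 95, 94, 92, 93, 95, 101, 114]
148 [98, 98, 98, 105, 111, 123, 140, 154, 163, 154, 146, 142, 144, 139, 138, 141, 138, 143, 149, 154, 158, 170, 180, 188, 190, 188, 186, 183, 179, 181, 185, 187, 186, 175, 164, 159]
150 [86, 88, 88, 98, 113, 139, 167, 180, 181, 185, 190, 199, 207, 202, 197, 194, 184, 175, 161, 137, 131, 131, 134, 143, 158, 176, 190, 202, 201, 204, 200, 193, 171, 152, 142, 135]
```

```bash
python3 - <<'E'
from h import *
im=cv2.imread("pics/side0.png")
s=bot.camera("side")
q=best([430,80,180],-.477)
bot.line_to([546.5,316.2,200]); 
bot.command_gripper(10)
bot.move_pose([430,80,150],q)
t0=proj(s,[430,80,150])[0].astype(int)
g=bot.camera("side")["img"].mean(2).astype(int);print(t0, [g[v,t0[0]-3:t0[0]+4].tolist() for v in range(t0[1]-20,t0[1]+8,2)])
hit=bot.line_to([430,80,4],60,f_stop=5); print(hit,bot.get_position(),bot.get_wrist_force())
if not hit:
    hit=bot.line_to([430,80,-40],25,f_stop=5); print(hit,bot.get_position(),bot.get_wrist_force())
z=bot.get_position()[2]; bot.line_to([430,80,z+60],150); print(bot.get_time())
p=proj(s,[223.15,502.7,209.7])[0]*1.5
g=im.mean(2).astype(int);print([(v,g[v,115:150:3].tolist()) for v in range(180,230,4)])
E
```

```text
ik [(np.float64(0.54), -0.48, np.float64(0.39)), (np.float64(3.57), 2.66, np.float64(-2.75))]
[230 188] [[71, 94, 118, 122, 109, 80, 53], [57, 88, 117, 123, 106, 76, 49], [54, 81, 114, 120, 105, 73, 56], [56, 83, 106, 117, 103, 81, 56], [55, 73, 98, 112, 108, 88, 66], [96, 99, 111, 117, 118, 107, 109], [200, 197, 200, 199, 197, 192, 187], [218, 221, 219, 216, 214, 217, 216], [221, 222, 220, 219, 218, 219, 217], [223, 221, 222, 220, 221, 220, 220], [220, 223, 221, 222, 221, 218, 220], [226, 223, 222, 220, 219, 218, 221], [232, 226, 222, 217, 217, 217, 218], [235, 231, 216, 209, 210, 213, 211]]
False [430.09484975  80.01905167   4.13928361] [-0.92710192 -0.08816817 -0.23580733]
True [429.9216612   80.01345287 -28.59238   ] [-1.30946214  0.65707897  7.28687386]
13.9833
[(180, [35, 39, 30, 35, 33, 29, 37, 98, 142, 143, 135, 117]), (184, [58, 34, 38, 37, 37, 36, 35, 87, 140, 137, 123, 116]), (188, [66, 34, 36, 38, 35, 39, 30, 64, 111, 117, 119, 114]), (192, [110, 40, 38, 37, 36, 37, 32, 46, 105, 119, 120, 113]), (196, [125, 47, 35, 40, 40, 66, 81, 101, 119, 127, 128, 126]), (200, [161, 78, 39, 37, 50, 126, 149, 149, 150, 152, 151, 151]), (204, [140, 84, 41, 38, 43, 103, 145, 153, 154, 154, 155, 158]), (208, [94, 96, 74, 69, 77, 110, 151, 157, 162, 160, 162, 162]), (212, [172, 154, 125, 147, 160, 160, 161, 163, 159, 161, 157, 157]), (216, [213, 209, 154, 147, 158, 161, 161, 160, 158, 158, 153, 146]), (220, [218, 218, 201, 155, 134, 115, 119, 118, 115, 113, 125, 130]), (224, [219, 218, 216, 214, 212, 208, 204, 200, 196, 191, 192, 185]), (228, [213, 192, 217, 217, 210, 202, 202, 182, 183, 182, 179, 180])]
```

True fingertips touch the bench at a reported z of about -28. Side images agree: the tips sit about 28 mm above the reported TCP, and the body-to-tip distance looks as specified. So the reported TCP z disagrees with the spec, and I'll command z = true − 28 from now on.

```bash
cat >> h.py <<'E'
DZ=28.3  # measured: real fingertips are this much above the reported TCP z
T=lambda x,y,z:[x,y,z-DZ]   # true tip height -> command
E
python3 - <<'E'
from h import *
X,Y,a=546.5,316.2,-0.477
bot.command_gripper(70,25)
q=best(T(X,Y,140),a)
bot.move_pose(T(X,Y,140),q)
print(bot.line_to(T(X,Y,52),120,f_stop=10),bot.get_position())
bot.command_gripper(10,25)
w=bot.get_grip_width();print(w,bot.get_grasp_force(),bot.get_wrist_force(),bot.get_wrist_torque())
if w<22: raise SystemExit
bot.line_to(T(X,Y,170),150)
print(bot.get_grip_width(),bot.get_wrist_force())
bot.move_pose(T(430,80,120),best(T(430,80,120),a))
bot.line_to(T(430,80,54),120)
print(bot.line_to(T(430,80,38),40,f_stop=4),bot.get_position(),bot.get_grip_width())
print(bot.get_time())
snap("side","place.png",(160,100,310,212),4)
E
```

```text
ik [(np.float64(0.65), -0.48, np.float64(0.81)), (np.float64(2.72), 2.66, np.float64(-2.33))]
False [546.98149062 316.20940649  24.44459134]
25.53993779714764 24.898080392740667 [ 0.10112886 -0.66791748  1.08742062] [-0.01951866  0.08016904  0.01430831]
25.43018846240174 [-0.06701114 -0.65716557 -1.53651518]
ik [(np.float64(0.61), -0.48, np.float64(0.39)), (np.float64(3.57), 2.66, np.float64(-2.75))]
True [430.40900435  80.01401201  14.62146605] 25.804933783734196
20.6667
```

View pics/place.png

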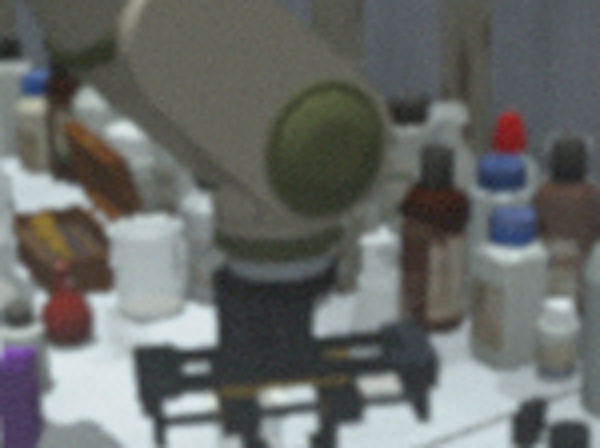

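```bash
python3 - <<'E'
from h import *
a=-0.477; nx,ny=stg(85,0); an=ST[2]+np.pi/2
bot.sleep(.2)
bot.command_gripper(60); p=bot.get_position()
x,y=p[0],p[1]
bot.line_to(T(x,y,110),150)
o=[]
# choose the closing direction so that both regrasp and nest are comfortable
j0=np.array(bot.get_joints())
for k in(0,np.pi):
    s1=bot.solve_ik(T(x,y,22),down(a+np.pi/2+k));s2=bot.solve_ik(T(nx,ny,160),down(an+k))
    print(k,None if s1 is None else np.round(s1,2),None if s2 is None else np.round(s2,2))
    if s1 is not None and s2 is not None:o.append((max(abs(s1[5]),abs(s2[5])),k))
k=min(o)[1]
bot.command_gripper(75)
bot.move_pose(T(x,y,110),down(a+np.pi/2+k))
print(bot.line_to(T(x,y,22),120,f_stop=6),bot.get_position())
bot.command_gripper(20,30);z0=bot.get_position()[2]
print(bot.get_grip_width(),bot.get_grasp_force(),"z0",z0,bot.get_wrist_force())
bot.line_to(T(x,y,175),150)
bot.move_pose(T(nx,ny,175),down(an+k))
print(bot.line_to(T(nx,ny,156),60,f_stop=10),bot.get_position(),(nx,ny),bot.get_grip_width(),bot.get_wrist_force(),k,bot.get_time())
snap("side","over.png",(290,100,420,230),4.5)
E
```

```text
0 [-0.09  0.5   1.89 -0.    0.75 -1.18] [-0.27  0.64  1.08 -0.    1.43 -2.21]
3.141592653589793 [-0.09  0.5   1.89 -0.    0.75  1.96] [-0.27  0.64  1.08 -0.    1.43  0.94]
False [430.53844432  80.03513004  -5.87092714]
45.545329267225554 29.977453351020813 z0 -6.078238614298035 [-0.25572741  0.06210575  3.98055499]
False [659.40968488 -57.64559507 127.42044558] (np.float64(659.5785220591981), np.float64(-57.84195146280135)) 45.83283405737747 [-0.13266023 -0.45466773 -1.61539994] 3.141592653589793 28.0917
```

View pics/over.png

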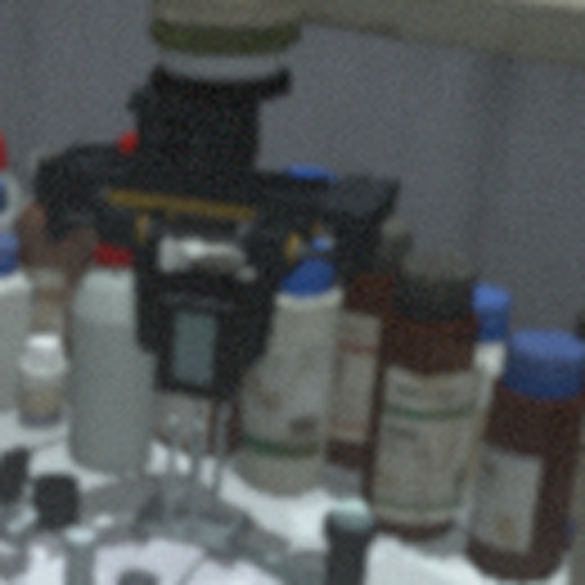

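The cell (centre about (195,340)) hangs upright over the wires (centre about (195,450)), and the two line up. Inserting now.

```bash
python3 - <<'E'
from h import *
nx,ny=stg(85,0)
for z in(110,70,44):
    h=bot.line_to([nx,ny,z],70,f_stop=6); print(h,bot.get_position(),bot.get_wrist_force().round(2),bot.get_wrist_torque().round(3))
    if h: break
else:
    h=bot.line_to([nx,ny,38],25,f_stop=4);print(h,bot.get_position(),bot.get_wrist_force().round(2))
print(bot.get_time())
E
```

```text
False [659.35477786 -57.79834057 109.37869023] [ 1.09 -0.86 -1.59] [-0.038  0.09   0.   ]
False [659.78768225 -57.86755871  70.22180545] [ 0.08  0.1  -1.46] [-0.017  0.134 -0.056]
True [658.83489953 -57.70862396  41.91321513] [-1.24 -0.25  5.11] [-0.067  0.266 -0.   ]
29.7083
```

```bash
python3 - <<'E'
from h import *
nx,ny=stg(85,0); kx,ky=stg(0,80); a=ST[2]+np.pi/2
bot.command_gripper(62); p=bot.get_position()
bot.line_to([p[0],p[1],145],150); bot.sleep(.25)
bot.command_gripper(40)
j0=np.array(bot.get_joints());o=[]
for k in(0,np.pi):
    s1=bot.solve_ik(T(kx,ky,95),down(a+k));s2=bot.solve_ik(T(kx,ky,95),down(a+k+1.0))
    print(np.round(s1[5],2),np.round(s2[5],2));o.append((max(abs(s1[5]),abs(s2[5])),k))
k=min(o)[1];print(k)
bot.move_pose(T(kx,ky,140),down(a+k))
print(bot.line_to(T(kx,ky,80),100,f_stop=8),bot.get_position(),bot.get_wrist_force().round(2))
bot.command_gripper(5,40);print(bot.get_grip_width(),bot.get_grasp_force(),bot.get_wrist_force().round(2))
bot.line_to(T(kx,ky,95.5),40);print(bot.get_grip_width(),bot.get_position(),bot.get_wrist_force().round(2))
for d in(.5,.9): bot.move_pose(T(kx,ky,95.5),down(a+k+d));print(bot.get_wrist_force().round(2),bot.get_wrist_torque().round(2),bot.get_grip_width())
print(bot.get_time())
E
```

```text
Traceback (most recent call last):
TypeError: 'NoneType' object is not subscriptable
```

```bash
python3 - <<'E'
from h import *
kx,ky=stg(0,80); a=ST[2]+np.pi/2+np.pi
print([np.round(bot.solve_ik(T(kx,ky,95),down(a+d))[5],2) for d in(0,1.)])
bot.move_pose(T(kx,ky,140),down(a))
print(bot.line_to(T(kx,ky,80),100,f_stop=8),bot.get_position(),bot.get_wrist_force().round(2))
bot.command_gripper(5,40);print(bot.get_grip_width(),bot.get_grasp_force(),bot.get_wrist_force().round(2))
bot.line_to(T(kx,ky,95.5),40);print(bot.get_grip_width(),bot.get_position(),bot.get_wrist_force().round(2))
for d in(.5,.9): bot.move_pose(T(kx,ky,95.5),down(a+d));print(bot.get_wrist_force().round(2),bot.get_wrist_torque().round(2),bot.get_grip_width())
print(bot.get_time())
E
```

```text
[np.float64(0.96), np.float64(-0.04)]
False [552.00667009 -14.0809898   52.12088824] [-0.57  0.06 -0.19]
15.174584627959762 40.00051975250244 [ 1.13 -4.47  2.1 ]
15.049157672231079 [551.60823575 -14.3452154   66.43119054] [ 4.1  -5.3  -8.05]
[ 4.6  -4.92 -8.91] [-0.96 -0.64 -0.  ] 14.734417711944774
[ 5.19 -7.38 -7.94] [-1.07 -0.81  0.07] 14.964236588646926
35.1167
```

```bash
python3 - <<'E'
from h import *
kx,ky=stg(0,80); a=ST[2]+np.pi/2+np.pi
bot.command_gripper(40); bot.sleep(.1); print(bot.get_wrist_force().round(2))
bot.line_to(T(kx,ky,150),150,attitude=None)
bot.move_pose(T(430,-170,170),down(ST[2]-np.pi/2+.9)); print(bot.get_time())
c=bot.camera("top");s=bot.camera("side")
W=np.zeros((400,800,3),np.uint8)
W[:,:398]=cv2.resize(c["img"][130:230,255:360],(398,400),interpolation=cv2.INTER_CUBIC)
W[:,400:]=cv2.resize(s["img"][165:295,230:360],(400,400),interpolation=cv2.INTER_CUBIC)
cv2.imwrite("pics/knob.png",W[:,:,::-1])
print(proj(s,[[kx,ky,z] for z in(98,110,122)]), proj(c,[[kx,ky,110]]))
E
```

```text
[-0.25 -0.11 -0.12]
37.0917
[[291.6154871  205.43544561]
 [291.71304774 201.20067375]
 [291.81167194 196.92307641]] [[287.82471    183.49257868]]
```

View pics/knob.png

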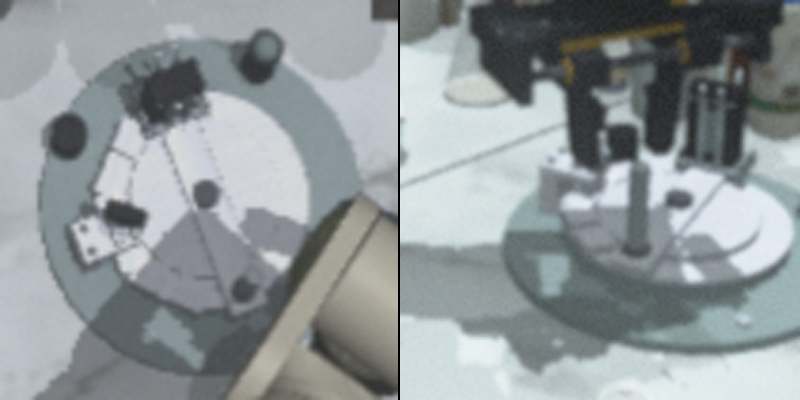

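The knob bar now lies near-horizontal at (125,213), which is about 1 rad of twist. The cell sits down in the nest at (170,92) in the top half and (715,120) in the side half. Next I swing the arm by the handle.

```bash
python3 - <<'E'
from h import *
def H(phi): return stg(-85*np.cos(phi),-85*np.sin(phi))
E=-0.785
for k in(0,np.pi):
    s=[bot.solve_ik(T(*H(p),85),down(ST[2]+np.pi/2+p+k)) for p in(0,E)]
    print(k,[None if x is None else round(x[5],2) for x in s])
    if all(x is not None for x in s): 
        if k==0 or max(abs(x[5]) for x in s)<bm: K=k;bm=max(abs(x[5]) for x in s)
    else: bm=9
A=lambda p:down(ST[2]+np.pi/2+p+K)
bot.command_gripper(40)
bot.move_pose(T(*H(0),140),A(0))
print(bot.line_to(T(*H(0),85),120,f_stop=8))
bot.command_gripper(5,12);print(bot.get_grip_width(),bot.get_grasp_force(),bot.get_wrist_force().round(2))
for p in np.linspace(0,E,7)[1:]:
    bot.line_to(T(*H(p),85),60,attitude=A(p));print(round(p,2),bot.get_position().round(1),bot.get_wrist_force().round(2))
bot.sleep(.3);print(bot.get_grip_width(),bot.get_time())
E
```

```text
0 [np.float64(-2.4), np.float64(-1.5)]
3.141592653589793 [np.float64(0.74), np.float64(1.64)]
False
15.29962151917187 11.999804503284395 [-1.32  0.21  2.69]
-0.13 [ 497.9 -108.5   57. ] [-0.72  1.2   5.4 ]
-0.26 [496.2 -97.8  57. ] [0.01 0.68 6.73]
-0.39 [495.7 -86.7  57. ] [-0.05  0.96  5.51]
-0.52 [496.8 -75.7  57. ] [-0.42  1.76  6.52]
-0.65 [499.3 -64.8  57. ] [0.   1.38 6.53]
-0.78 [503.1 -54.4  57. ] [0.33 0.95 6.37]
15.718269888049766 41.8083
```

```bash
python3 - <<'E'
from h import *
def H(phi): return stg(-85*np.cos(phi),-85*np.sin(phi))
kx,ky=stg(0,80); a=ST[2]+np.pi/2+np.pi
bot.command_gripper(30); hx,hy=bot.get_position()[:2]
bot.line_to(T(hx,hy,150),150)
bot.command_gripper(36)
bot.move_pose(T(kx,ky,150),down(a+.95))
print(bot.line_to(T(kx,ky,92),100,f_stop=6),bot.get_position())
bot.command_gripper(5,20);print(bot.get_grip_width(),bot.get_wrist_force().round(2))
for d in(.5,0.0): bot.move_pose(T(kx,ky,92),down(a+d));print(bot.get_wrist_force().round(2),bot.get_wrist_torque().round(2))
bot.line_to(T(kx,ky,80),60);print(bot.get_wrist_force().round(2),bot.get_grip_width())
bot.command_gripper(30);bot.sleep(.1)
bot.line_to(T(kx,ky,135),150)
bot.command_gripper(6)
print("probe",bot.line_to(T(kx,ky,105),30,f_stop=2.5),bot.get_position()[2]+DZ)
bot.line_to(T(kx,ky,150),150)
print(bot.get_time())
E
```

```text
False [551.77309993 -13.96573824  64.16259785]
15.9637571470202 [ 3.92 -0.16  1.27]
[ 5.23 -0.76 -0.37] [-0.25 -0.76 -0.08]
[ 7.75 -2.54 -8.2 ] [-0.31 -1.05  0.11]
[ 5.48 -3.5  -1.36] 16.379383134120808
probe True 109.65743712231347
49.9167
```

The plunger's knob top probes at 109.7 mm, so it is home (on the rim it would be about 117). I'll back off, check numerically that the cell top is where it should be, and hand in.

```bash
python3 - <<'E'
from h import *
bot.move_pose(T(400,150,220),down(ST[2]+np.pi/2+np.pi)); bot.sleep(.3)
c=bot.camera("top"); g=c["img"].mean(2)
n=stg(85*np.cos(.785),-85*np.sin(.785)); e=proj(c,[[*n,118]])[0]
u,v=e.round().astype(int); m=(g[v-12:v+13,u-12:u+13]<75).astype(np.uint8)
print("expected",e.round(1)); _,l,st,ce=cv2.connectedComponentsWithStats(m); print([(s[4],(k+[u-12,v-12]).round(1).tolist()) for s,k in zip(st[1:],ce[1:])])
for x in list(ce[1:]): print(at(c,*(x+[u-12,v-12]),118)[:2].round(1),np.round(n,1))
print(bot.get_wrist_force().round(2),bot.get_time()); print(bot.hand_in())
E
```

```text
expected [321.4 150. ]
[(np.int32(172), [319.5, 151.5])]
[ 653.1 -116.5] [ 658.1 -122.8]
[-0.13 -0.07 -0.16] 51.2
the job is handed in; nothing more can be done
None
```

I handed the job in at 51.2 s. The cell is in the nest at the glass-dome post, and the plunger's knob top probed at 109.7 mm (110 is home), so the arm should be locked. One deviation from the spec: the real fingertips sit about 28 mm above the reported TCP, so my first grasp missed and I corrected z after a bench touch.

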